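# Open the safety cap of the cleaner jug at the bake-sale table

### The arm

A 6-joint arm with a two-finger parallel gripper is mounted at the origin on the work surface. World frame = base frame: x ahead of the robot, y to its left, z up, the work surface at z = 0. Lengths are in m, angles in rad, forces in N, time in s.
With the tool pointing down it reaches from about 0.35 to 0.875 m from the base axis. Payload 15.5 kg.
Tool frame: the origin (TCP) lies midway between the tips of the shut fingers; the grasp point (between the pads) lies 19 mm behind it; z points along the fingers, y is the direction in which the jaws open and shut (so a half turn about z gives the same grasp; the last joint's range is limited). The gripper opens to 85 mm and grips with 20 to 120 N. Pads are 22 mm wide; open, the fingers measure 114 mm over their backs; the gripper's body (76 mm by 85 mm) begins 54 mm behind the grasp point. The pads swing forward as they close: fully open they stand 13 mm farther back than shut.
Start: joints at [1.137, 0.494, 1.345, -0, 1.302, -0.096], TCP at [0.208, 0.589, 0.231] pointing down, gripper open.
Joint ranges: [-2.91, 2.91], [-0.82, 2.16], [0.22, 2.67], [-1.22, 4.37], [0.12, 2.79], [-3.08, 3.08]. Speed limits (rad/s): [1.89, 1.89, 2.57, 3.01, 3.01, 3.01].

### API

Orientations are given as a unit quaternion [w, x, y, z].
In Python, from station import r gives the robot as it stands. Calls block until the motion is done:
- r.move_ptp(position, orientation): joint-space move of the TCP to a pose.
- r.movel(position, ori=None, speed=0.15, until_force=None): straight line of the TCP; ori=None keeps the orientation; speed is the mean speed in m/s. With until_force (N) it stops when the force on the tool has changed by that much, and returns True; else False.
- r.move_j(angles): joint-space move.
- r.move_gripper(opening): opening from 0.0 (shut) to 1.0 (fully open); the grip force is fixed at half the most; returns when the fingers have stopped.
- r.pause(seconds).
- r.inverse_kinematics(position, orientation): joint angles nearest the present ones, or None.
- r.observe(): the state.
- r.get_image(name): name is "scene" or "top"; returns the picture (384x512x3 uint8, red, green, blue); there is no depth.
- r.calibration(name): a dict with "fx", "fy", "cx", "cy" (pixels), "R" (3x3) and "t" (3): a world point X has camera coordinates R X + t. Camera axes: x right, y down, z forward; pixel columns grow to the right and rows downward; lengths in m; the calibration is good to about 2 mm. A picture is of the moment at which its call begins. calibration takes no time and is no camera call.
A pose or a line that the arm cannot do raises r.PlanningError and nothing moves.
- r.hand_in(): hands the job in, once; it reports no verdict.
Trained networks look in the newest picture that a camera, given by its name, has taken for a name from the list of things; names that differ only in an ending like _2 or _b are one class to them, and where a whole thing is asked for, a point or a joint stands for the part that bears it (a point fixed in the world has none). Each returns a list of dicts, best first, with "p" (0 to 1); they miss things now and then, are a little off and sometimes report something else, mostly with a low value. They report only what shows in the picture. A call takes as long as a camera call. They do not tell look-alikes from the thing itself.
- r.masks_of(target, camera): "pixels" (384x512 bool, what is visible of it) and "extent" ([left, top, right, bottom] in pixels, round what is visible of it).
The state is a dict: "clock": time; "joint_pos": joint angles; "qd": joint speeds; "joint_torque": joint torques, N m; "eef_pos": TCP position; "orientation": TCP orientation; "ft_force": force on the tool from outside, world axes, zero at the start; "moment": the same for the moment, N m; "grip_width": opening from 0.0 (shut) to 1.0 (fully open).
Only numpy, scipy, OpenCV 4.12 (cv2) and the standard library are available. Lean on these libraries where they do the work, as an engineer would, in place of code of your own. Each camera call takes 0.05 s, during which the arm holds its last target.

### The job

Lift the upturned dosing cup off the square cleaner jug and set it down, still mouth down, on the round cork mat, and let go of it. Then open the jug's push-and-turn safety cap: press it down, keep it pressed while you turn it about a quarter turn counter-clockwise, and lift it off. Finish while still holding the cap level in the gripper, well clear above the jug's mouth; do not put it down, and leave the other things on the table where they are.

Things in the scene. Friction and masses are not known exactly. Their poses are not given: they have to be found in the camera images.
- jug: square off-white plastic jug, 90 x 90 mm, flat shoulder 130 mm above the table, loop handle on its +x side reaching 86 mm from the axis at 46 to 120 mm height; stands in a steel holder 106 mm square, 45 mm high, fixed to the table: it neither moves nor turns. Origin: on the axis at table height; z up.
- jug_mouth (a point): centre of the top of the jug's neck, 154 mm above the table on the jug's axis.
- cap: round ribbed safety cap, 43 mm diameter, 26 mm high, 25 g, on the jug's axis, under the dosing cup at the start. Origin: centre of its lower rim, z up. Locked: rim 140 mm and top 166 mm above the table, x axis along the jug's x axis; it cannot turn or come off until pressed down 4 mm or more.
- liner (a joint): sprung disc in the neck, under the cap: 0 with the cap locked, grows as the cap is pressed (7 N at first, 11 N at the hard stop, 0.008 m). Keep 0.004 to 0.008 while turning counter-clockwise seen from above; between 62 and 105 degrees (a stop) from locked the cap lifts straight off; the disc follows it to -0.004.
- cup: white dosing cup turned mouth down over the cap, its rim on the jug's shoulder; 62 mm diameter at the mouth (below), 54 mm at the closed top, 50 mm high, wall 3 mm, 40 g. Origin: centre of the mouth's rim; z up, towards the closed top.
- mat: round cork mat, 130 mm diameter, 4 mm thick, fixed to the table. Origin: centre of its underside, z up.
- jam_jar: bystander: amber glass jar, 58 mm diameter, 75 mm high, between the jug and the mat. Origin: centre of its underside.
- slim_bottle: bystander: slim round off-white bottle, 54 mm diameter, 200 mm high, towards the far side. Origin: centre of its underside.
- biscuit_packs: bystander: two stacked trays of biscuits, 120 x 190 x 84 mm, on the far side. Origin: centre of the underside.
- biscuit_tub: bystander: round clear tub of biscuits, 116 mm diameter, 82 mm high, on the right. Origin: centre of its underside.
- cash_tin: bystander: dark steel box 154 x 114 x 94 mm with a bar handle, on the left. Origin: centre of its underside.
- cake_slice: bystander: spatula lying flat at the front right. Origin: on its underside.
There are look-alikes about, which are no part of the job. What is shaped like the cup but yellow is not meant.

How it is judged:
On the way, in this order (a step that is already met when the one before it is completed fails the run):
1. the dosing cup stands mouth down on the mat, let go, with the cap still locked (horizontal distance between cup and mat below 0.04 m and angle between cup's own z axis and vertical below 0.1 rad and height (world z) of cup between 0.001 and 0.008 m and contact force between cup and mat above 0.05 N and contact force between the fingers and cup below 0.05 N and linear speed of cup below 0.02 m/s and angle between the x axis of cap and the x axis of jug, either way round below 0.3 rad and z of cap in the frame of jug below 0.145 m), for 0.2 s.
2. the cap is pressed down at least 3 mm before it is turned (value of joint liner above 0.003 m and angle between the x axis of cap and the x axis of jug, either way round below 0.35 rad), for 0.05 s.
3. the cap is turned about a quarter turn while on the neck (angle between the x axis of cap and the x axis of jug, either way round above 0.9 rad and z of cap in the frame of jug below 0.146 m), for 0.05 s.
At the end, for the whole second after the job is handed in: The fingers hold the cap at rest and clear of the jug, level within 15 degrees, its rim 25 to 200 mm above the top of the neck and within 50 mm of the jug's axis. The dosing cup stands released and at rest, mouth down on the mat, within 40 mm of the mat's centre (horizontal distance between cup and mat below 0.04 m and angle between cup's own z axis and vertical below 0.1 rad and height (world z) of cup between 0.001 and 0.008 m and contact force between cup and mat above 0.05 N and contact force between the fingers and cup below 0.05 N and linear speed of cup below 0.02 m/s and z of cap in the frame of jug_mouth between 0.025 and 0.2 m and horizontal distance between cap and jug_mouth below 0.05 m and angle between cap's own z axis and vertical below 0.26 rad and contact force between the fingers and cap above 1 N and contact force between cap and jug below 0.05 N and linear speed of cap below 0.03 m/s); the arm keeps its last pose, push and grip.
It fails at once if a bystander is moved by more than 30 mm (distance of any of jam_jar, slim_bottle, biscuit_packs, biscuit_tub, cash_tin, cake_slice from where it was at the start of the episode above 0.03 m).
It fails at once if a bystander is tipped over (angle between any of jam_jar, slim_bottle, biscuit_packs, biscuit_tub, cash_tin, cake_slice's own z axis and vertical above 0.35 rad).
It also fails if it takes over 56 s, if anything falls off the work surface, if the arm or the gripper's body presses on something with over 40 N, if the wrist force passes 120 N, or if a joint passes its speed limit or range.

## Working session

There is one attempt and no reset: what is moved stays moved. The work goes in short steps, each a Python script; the robot and the scene stay as the last script left them, time stands still between calls to the robot, and variables do not carry over. Pictures are saved under pics/ and viewed, and the job is handed in when it is done.

```bash
mkdir -p pics; ls
python3 - <<'E'
from station import r
import cv2,numpy as np
o=r.observe();print(o)
for n in("scene","top"):
    im=r.get_image(n);cv2.imwrite(f"pics/{n}0.png",im[:,:,::-1]);np.save(f"pics/{n}0.npy",im)
    c=r.calibration(n);print(n,{k:np.round(v,4).tolist() for k,v in c.items()})
    for t in("jug","cup","mat","cap","jam_jar","slim_bottle"):
        for d in r.masks_of(t,n):
            m=d["pixels"];ys,xs=np.nonzero(m);print(n,t,round(d["p"],2),d["extent"],len(xs),xs.mean().round(1) if len(xs) else None,ys.mean().round(1) if len(xs) else None)
E
```

```text
pics
{'clock': 0.0, 'joint_pos': array([ 1.13648427e+00,  4.94216226e-01,  1.34612265e+00,  7.18939807e-06,
        1.30248340e+00, -9.55270320e-02]), 'qd': array([-7.21595324e-05,  1.85526058e-04, -2.39874913e-03,  1.29139104e-04,
        2.19821274e-03,  8.19562398e-04]), 'joint_torque': array([ 4.47146895e-04, -8.82181406e+01, -3.83862448e+01,  8.89677767e-05,
        9.99393611e-03,  4.67001814e-05]), 'eef_pos': array([0.20757602, 0.58915145, 0.23068257]), 'orientation': array([-1.64321967e-04,  1.68584496e-01,  9.85687014e-01, -5.92456587e-04]), 'ft_force': array([0.5238618 , 0.06022812, 0.61430788]), 'moment': array([ 0.02044285, -0.00056517, -0.02002945]), 'grip_width': 1.0011723036575513}
scene {'fx': 427.4748, 'fy': 427.4748, 'cx': 256.4403, 'cy': 189.5221, 'R': [[-0.6655, 0.7464, 0.0054], [0.4731, 0.4274, -0.7704], [-0.5773, -0.5101, -0.6376]], 't': [0.3362, -0.1723, 1.7239]}
scene jug 0.53 [263.4, 177.8, 280.4, 207.3] 420 270.4 193.8
scene jug 0.45 [212.9, 213.6, 233.4, 275.1] 914 222.2 246.1
scene cup 0.74 [214.1, 201.3, 230.6, 222.5] 259 222.9 208.1
scene cup 0.67 [187.8
[... 260 characters left out ...]
 233.8, 274.1] 945 222.1 245.7
top {'fx': 397.6412, 'fy': 397.6412, 'cx': 255.173, 'cy': 190.4628, 'R': [[0.0205, -0.9997, 0.0107], [-0.9935, -0.0216, -0.1117], [0.1119, -0.0083, -0.9937]], 't': [-0.0009, 0.5529, 1.4264]}
top jug 0.88 [301.8, 166.1, 336.6, 205.6] 730 316.4 186.8
top cup 0.74 [315.1, 175.1, 331.3, 194.2] 302 322.7 182.1
top cup 0.68 [270.0, 172.6, 283.1, 189.8] 239 276.2 178.8
top cup 0.5 [321.9, 139.4, 339.0, 158.3] 241 331.7 148.0
top mat 0.94 [203.8, 183.1, 237.5, 218.5] 872 220.5 199.4
top jam_jar 0.44 [247.7, 214.0, 265.4, 229.1] 208 256.2 220.3
top jam_jar 0.15 [224.8, 125.8, 242.4, 145.8] 297 234.6 132.8
top slim_bottle 0.51 [225.1, 120.4, 244.4, 146.8] 306 234.3 132.8
```

Run:
```python
import cv2
a=cv2.imread("pics/top0.png");cv2.imwrite("pics/top0z.png",cv2.resize(a[90:260,180:400],None,fx=3.5,fy=3.5,interpolation=cv2.INTER_CUBIC))
a=cv2.imread("pics/scene0.png");cv2.imwrite("pics/scene0z.png",cv2.resize(a[120:320,100:340],None,fx=3,fy=3,interpolation=cv2.INTER_CUBIC))
```

```text
(no output)
```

View pics/top0z.png

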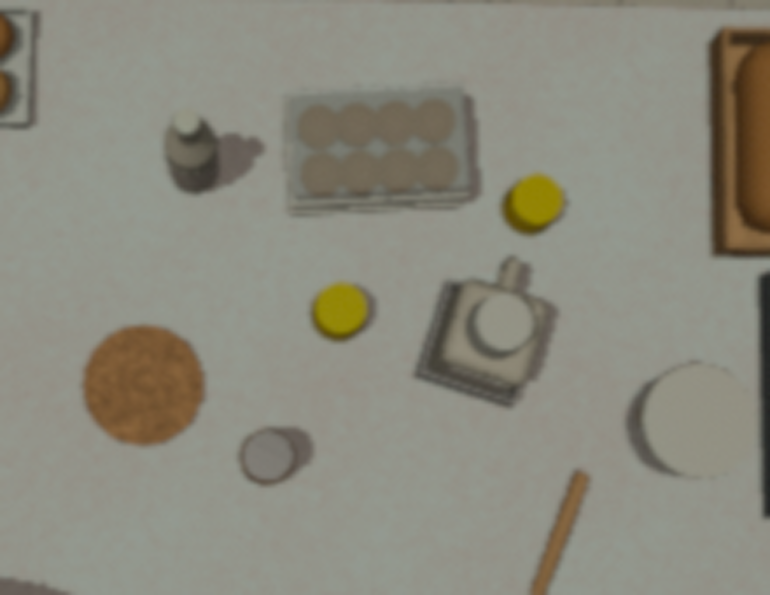

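View pics/scene0z.png

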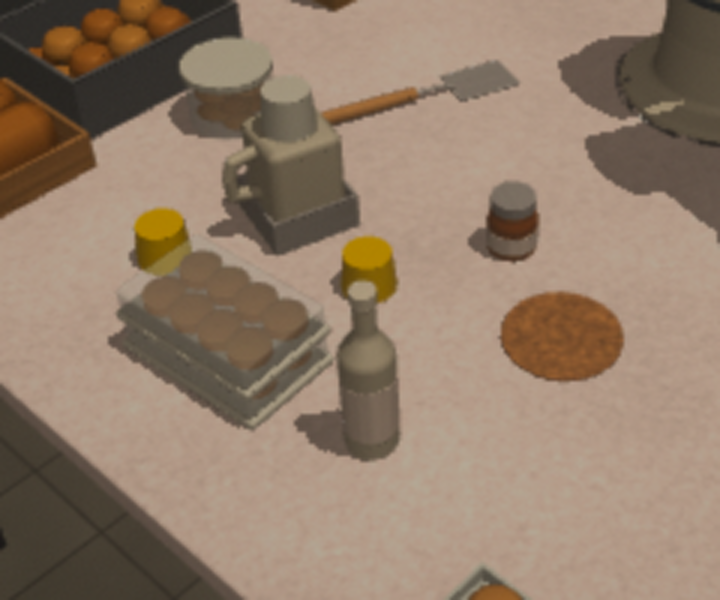

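View pics/scene0.png

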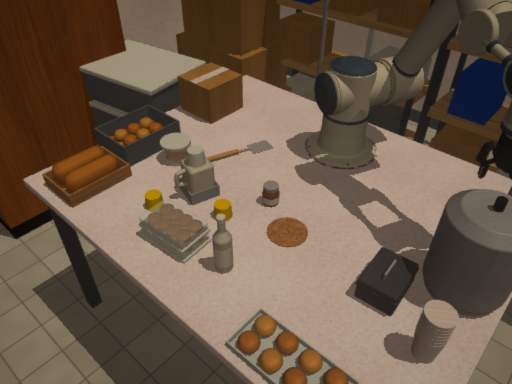

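View pics/top0.png

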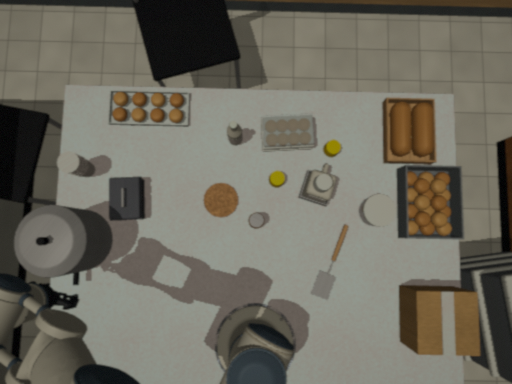

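The white cup sits on the jug at top (323,182) and scene (196,156). The other two "cup" hits are yellow look-alikes: top (277,179) and (332,148), scene (223,208) and (153,198). Only the white one stands on the square jug, so it is the one meant. Next I fit the poses and view one enlarged crop.

```bash
cat > h.py <<'E'
from station import r
import cv2,numpy as np
from scipy.optimize import least_squares
def proj(c,X):
    X=np.atleast_2d(X);q=X@np.array(c["R"]).T+np.array(c["t"])
    return np.c_[c["fx"]*q[:,0]/q[:,2]+c["cx"],c["fy"]*q[:,1]/q[:,2]+c["cy"]]
A=np.linspace(0,2*np.pi,60,endpoint=False)
def ring(x,y,z,rad): return np.c_[x+rad*np.cos(A),y+rad*np.sin(A),0*A+z]
def ext(p): return np.r_[p.min(0),p.max(0)]
def quat(yaw): # tool down, tool y axis at yaw (mod pi): Rz(a)*Rx(pi)
    return np.array([0,np.cos(yaw/2),np.sin(yaw/2),0])
E
python3 - <<'E'
from h import *
for n,box in(("top",(270,140,360,220)),("scene",(160,130,240,210))):
    im=np.load(f"pics/{n}0.npy");x0,y0,x1,y1=box
    cv2.imwrite(f"pics/{n}_crop.png",cv2.resize(im[y0:y1,x0:x1,::-1],None,fx=7,fy=7,interpolation=cv2.INTER_CUBIC))
ct,cs=r.calibration("top"),r.calibration("scene")
et=[315.1,175.1,331.3,194.2];es=[187.8,147.1,206.4,165.3]
def cup(p,c,z=.13): return ext(proj(c,np.r_[ring(*p[:2],z,.031),ring(*p[:2],z+.05,.027)]))
for nm,c,e in(("top",ct,et),("scene",cs,es)):
    s=least_squares(lambda p:cup(p,c)-e,[.6,-.2]);print(nm,s.x,s.fun.round(1))
s=least_squares(lambda p:np.r_[cup(p,ct)-et,cup(p,cs)-es],[.6,-.2]);print("both",s.x,s.fun.round(1))
em=[203.8,183.1,237.5,218.5];ems=[265.6,216.8,311.6,246.4]
f=lambda p,c:ext(proj(c,ring(*p,.004,.065)))
for nm,c,e in(("top",ct,em),("scene",cs,ems)):
    s=least_squares(lambda p:f(p,c)-e,[.6,.1]);print("mat",nm,s.x,s.fun.round(1))
E
```

```text
top [ 0.56504117 -0.21777314] [-1.9  0.1  1.8 -0.1]
scene [ 0.56902977 -0.20708854] [-0.2 -2.4  0.2  2.2]
both [ 0.56527861 -0.21444423] [-2.9 -0.   0.8 -0.2 -0.9 -3.7 -0.5  0.8]
mat top [0.51473656 0.13809962] [-0.6  0.3  0.6 -0.3]
mat scene [0.51659123 0.14591595] [ 2.4  0.2 -2.4  0. ]
```

View pics/top_crop.png

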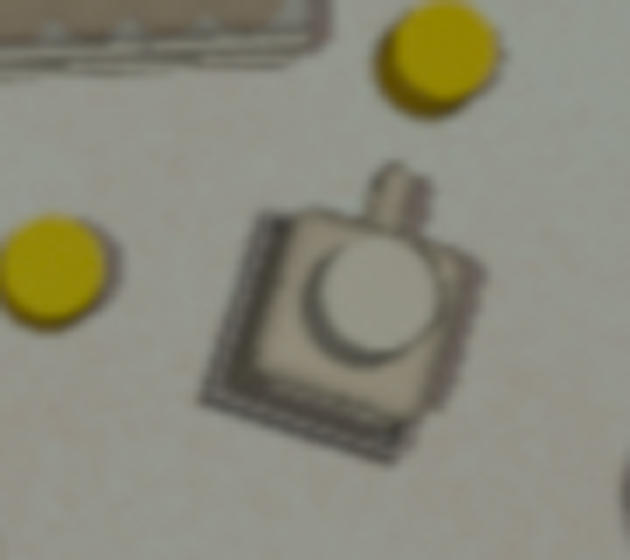

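View pics/scene_crop.png

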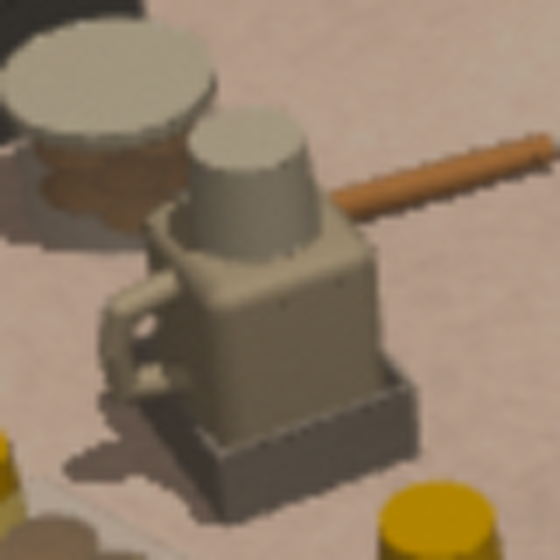

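The crops show the white cup alone on the off-white jug. Its outline in the top view runs columns 313–333 and rows 173–192, and in the scene view columns 187–206 and rows 145–167. The masks are slightly too small, so I refit with these outlines.

Run:
```python
from h import *
ct,cs=r.calibration("top"),r.calibration("scene")
et=np.array([313.3,173.1,333.3,192.1])-.4;es=np.array([186.9,145,206,166.9])-.4
def cup(p,c,z=.13): return ext(proj(c,np.r_[ring(*p[:2],z,.031),ring(*p[:2],z+.05,.027)]))
for nm,c,e in(("top",ct,et),("scene",cs,es)):
    s=least_squares(lambda p:cup(p,c)-e,[.6,-.2]);print(nm,s.x,s.fun.round(1))
s=least_squares(lambda p:np.r_[cup(p,ct)-et,cup(p,cs)-es],[.6,-.2]);print("both",s.x,s.fun.round(1))
# overlay incl. jug/holder/mat
p=s.x
for n,c in(("top",ct),("scene",cs)):
    im=np.load(f"pics/{n}0.npy")[:,:,::-1].copy();im=cv2.resize(im,None,fx=8,fy=8,interpolation=cv2.INTER_CUBIC)
    P=lambda X:((proj(c,X)+.5)*8).astype(np.int32).reshape(-1,1,2)
    for z,rd in((.13,.031),(.18,.027)): cv2.polylines(im,[P(ring(*p,z,rd))],True,(0,0,255),1)
    for yaw in(-15,):
        a=np.deg2rad(yaw);Rz=np.array([[np.cos(a),-np.sin(a)],[np.sin(a),np.cos(a)]])
        for z,h in((.13,.045),(.045,.053)):
            q=np.array([[h,h],[-h,h],[-h,-h],[h,-h]])@Rz.T+p
            cv2.polylines(im,[P(np.c_[q,[z]*4])],True,(0,255,0),1)
    u,v=(P([[*p,.1]])[0,0]);cv2.imwrite(f"pics/{n}_ov.png",im[v-300:v+300,u-300:u+300])
# mat by colour (top)
im=np.load("pics/top0.npy");hsv=cv2.cvtColor(im,cv2.COLOR_RGB2HSV)
m=(hsv[:,:,1]>90).astype(np.uint8);m[:,:195]=0;m[:,245:]=0;m[:175]=0;m[225:]=0
ys,xs=np.nonzero(m);print(len(xs),xs.mean(),ys.mean())
f=lambda q:proj(ct,ring(*q,.004,.065)).mean(0)-[xs.mean(),ys.mean()]
print("mat",least_squares(f,[.5,.1]).x)
im=np.load("pics/scene0.npy")
for a in(0,):
  for t in(.75,):
    pass
a=np.array([0,.9856,.1686]);print(r.inverse_kinematics([*p,.25],quat(0)),r.inverse_kinematics([*p,.25],quat(np.pi)))
```

```text
top [ 0.57330927 -0.21686797] [ 0.1 -0.  -0.1  0. ]
scene [ 0.56917451 -0.21205508] [ 0.  -0.4 -0.   0.4]
both [ 0.57094611 -0.21458687] [-0.6  0.7 -0.7  0.7 -0.9 -0.5 -0.9  0.3]
889 220.51743532058492 199.62992125984252
mat [0.51893019 0.13872779]
[-4.57381390e-01  4.55410382e-01  1.35938911e+00 -4.44089210e-16
  1.32679316e+00  1.11341494e+00] [-4.57381390e-01  4.55410382e-01  1.35938911e+00 -4.44089210e-16
  1.32679316e+00 -2.02817772e+00]
```

View pics/top_ov.png

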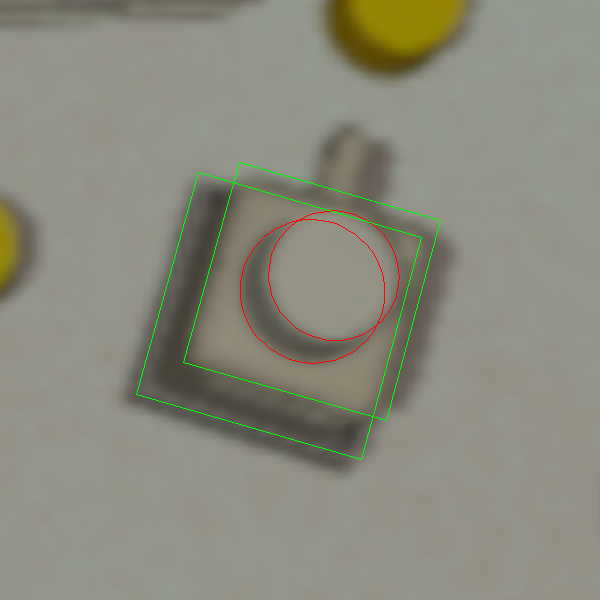

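View pics/scene_ov.png

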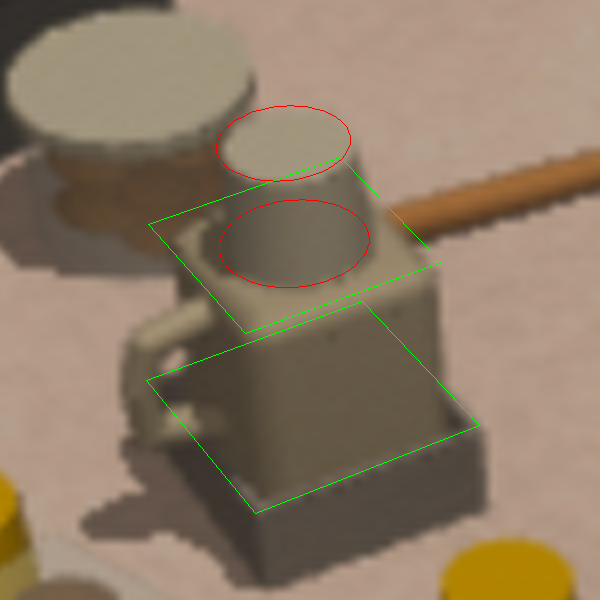

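The fits agree to about 4 mm, with the jug's yaw near -15°. I now take the cup.

Run:
```python
from h import *
o=r.observe();p=o["eef_pos"]
r.movel([p[0],p[1],.33],speed=.25)
r.move_ptp([.571,-.2145,.28],quat(0))
r.movel([.571,-.2145,.20],speed=.2)
print(r.observe()["clock"],r.observe()["grip_width"],r.observe()["ft_force"])
hit=r.movel([.571,-.2145,.140],speed=.08,until_force=6)
print("hit",hit,r.observe()["eef_pos"])
r.move_gripper(0.0)
o=r.observe();print(o["clock"],o["grip_width"],o["ft_force"],o["eef_pos"])
for n in("top","scene"):
    im=r.get_image(n);cv2.imwrite(f"pics/{n}1.png",im[:,:,::-1])
    a=proj(r.calibration(n),[[.571,-.2145,.15]])[0].astype(int)
    cv2.imwrite(f"pics/{n}1z.png",cv2.resize(im[a[1]-50:a[1]+50,a[0]-50:a[0]+50,::-1],None,fx=5.5,fy=5.5,interpolation=cv2.INTER_CUBIC))
```

```text
4.8833 0.9991723792428537 [ 0.77141744 -0.46925851 -0.43269274]
hit False [ 0.57131651 -0.21466433  0.14046523]
6.1917 0.6473959971056972 [-3.16864264  0.88693384 11.11693566] [ 0.57129186 -0.21465582  0.14109353]
```

View pics/scene1z.png

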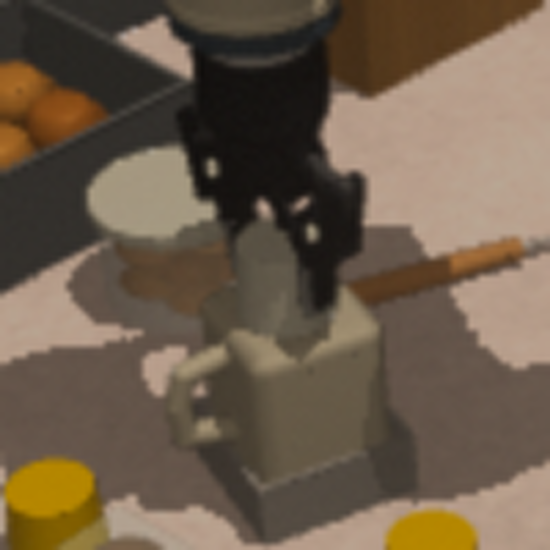

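The fingers straddle the white cup, and the width of 0.647 (about 55 mm) matches its wall. Lift and check.

Run:
```python
from h import *
r.movel([.571,-.2145,.25],speed=.12)
o=r.observe();print(o["clock"],o["grip_width"],o["ft_force"],o["eef_pos"])
for n in("top","scene"):
    im=r.get_image(n)
    a=proj(r.calibration(n),[[.571,-.2145,.19]])[0].astype(int)
    cv2.imwrite(f"pics/{n}2z.png",cv2.resize(im[a[1]-50:a[1]+50,a[0]-50:a[0]+50,::-1],None,fx=5.5,fy=5.5,interpolation=cv2.INTER_CUBIC))
```

```text
7.3583 0.6512175114573082 [-0.6355734  -0.28730823 -1.23510659] [ 0.57061882 -0.21431399  0.24917452]
```

View pics/scene2z.png

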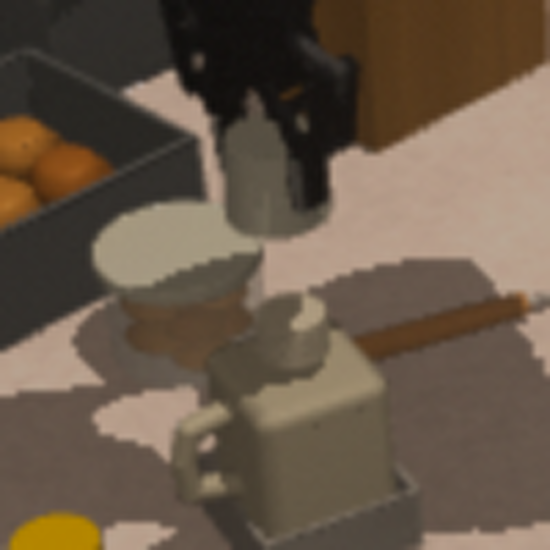

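The cup hangs level in the gripper and the cap shows on the neck. Carry it to the mat.

Run:
```python
from h import *
x,y=.518,.1405
r.move_ptp([x,y,.23],quat(0))
r.movel([x,y,.045],speed=.15)
hit=r.movel([x,y,.008],speed=.04,until_force=4)
o=r.observe();print(hit,o["clock"],o["grip_width"],o["ft_force"],o["eef_pos"])
```

```text
True 10.9083 0.6489216734985674 [-1.17326056 -0.18992422 10.9781503 ] [0.51772646 0.14044864 0.01508676]
```

Contact came at TCP z 0.015, the height predicted for the rim on the mat. Release, retreat and look.

```bash
python3 - <<'E'
from h import *
x,y=.518,.1405
r.move_gripper(1.0)
r.movel([x,y,.20],speed=.15)
r.move_ptp([.571,-.10,.30],quat(0))
o=r.observe();print(o["clock"],o["grip_width"],o["ft_force"],o["eef_pos"])
for n in("top","scene"):
    im=r.get_image(n);np.save(f"pics/{n}3.npy",im);c=r.calibration(n)
    for k,P in(("mat",[.518,.1405,.02]),("jug",[.571,-.2145,.15])):
        a=proj(c,[P])[0].astype(int)
        cv2.imwrite(f"pics/{n}3{k}.png",cv2.resize(im[a[1]-40:a[1]+40,a[0]-40:a[0]+40,::-1],None,fx=7,fy=7,interpolation=cv2.INTER_CUBIC))
    for t in("cap","cup"):
        for d in r.masks_of(t,n): print(n,t,round(d["p"],2),d["extent"])
E
python3 - <<'E'
import cv2,numpy as np
g=lambda n:cv2.imread(f"pics/{n}.png")
cv2.imwrite("pics/m3.png",cv2.resize(np.vstack([np.hstack([g("top3mat"),g("scene3mat")]),np.hstack([g("top3jug"),g("scene3jug")])]),(600,600)))
E
```

```text
13.7333 0.9999810155939121 [-0.08677764  0.53074626 -0.53372638] [ 0.57061859 -0.09889742  0.29918752]
top cup 0.69 [251.4, 215.4, 257.2, 222.3]
top cup 0.57 [211.9, 194.4, 226.4, 211.3]
top cup 0.5 [278.6, 177.3, 287.6, 189.1]
scene cap 0.61 [189.0, 148.0, 204.1, 163.0]
scene cup 0.8 [146.1, 189.3, 162.4, 208.9]
scene cup 0.67 [214.6, 200.6, 229.7, 220.1]
scene cup 0.57 [278.2, 216.4, 298.1, 239.4]
```

View pics/m3.png

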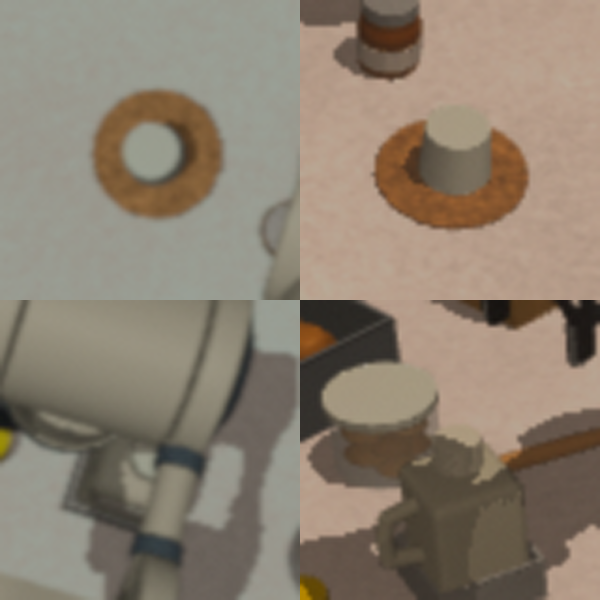

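The cup stands upright and centred on the mat, but the arm hides the cap in the top view. I move aside for one clear look.

Run:
```python
from h import *
r.move_ptp([.40,-.33,.30],quat(0))
print(r.observe()["clock"])
for n in("top","scene"):
    im=r.get_image(n);np.save(f"pics/{n}4.npy",im);c=r.calibration(n)
    a=proj(c,[[.571,-.2145,.15]])[0].astype(int);print(n,a)
    cv2.imwrite(f"pics/{n}4z.png",cv2.resize(im[a[1]-20:a[1]+20,a[0]-20:a[0]+20,::-1],None,fx=14,fy=14,interpolation=cv2.INTER_CUBIC))
    a=proj(c,[[.518,.1405,.02]])[0].astype(int);print(n,a)
    cv2.imwrite(f"pics/{n}4m.png",cv2.resize(im[a[1]-20:a[1]+20,a[0]-20:a[0]+20,::-1],None,fx=14,fy=14,interpolation=cv2.INTER_CUBIC))
    for t in("cap","cup"):
        for d in r.masks_of(t,n): print(n,t,round(d["p"],2),d["extent"])
g=lambda n:cv2.imread(f"pics/{n}.png")
cv2.imwrite("pics/m4.png",cv2.resize(np.vstack([np.hstack([g("top4z"),g("scene4z")]),np.hstack([g("top4m"),g("scene4m")])]),(600,600)))
```

```text
15.1417
top [322 182]
top [219 199]
top cap 0.61 [315.1, 176.1, 332.0, 192.4]
top cup 0.64 [212.8, 192.9, 229.5, 212.1]
top cup 0.46 [270.3, 171.7, 284.9, 189.6]
scene [194 156]
scene [287 226]
scene cap 0.47 [191.6, 147.6, 205.0, 163.8]
scene cup 0.86 [216.2, 200.3, 232.8, 222.8]
scene cup 0.67 [281.9, 216.0, 296.2, 239.4]
scene cup 0.52 [143.6, 188.6, 162.2, 208.1]
scene cup 0.38 [138.4, 196.7, 214.2, 261.2]
scene cup 0.35 [209.7, 139.1, 270.8, 160.5]
```

View pics/m4.png

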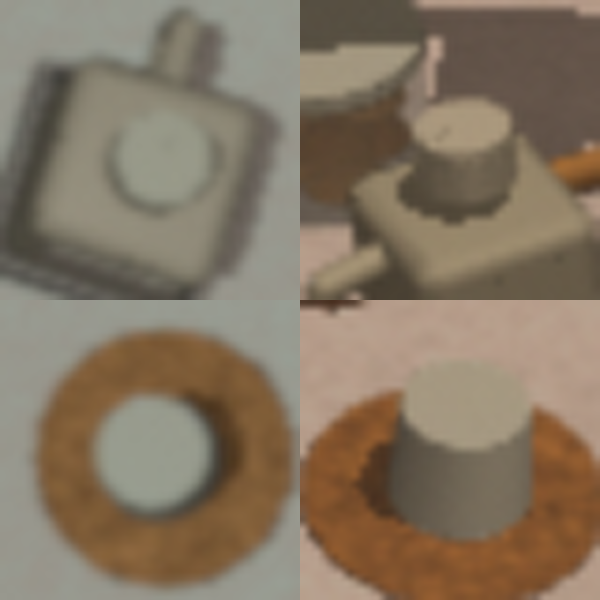

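Run:
```python
from h import *
for k,z,pt,ps in(("cap",.166,(323.6,182.6),(195.1,152.2)),("cup",.054,(219.0,199.0),(288.8,219.5))):
    R=[]
    for n,u in(("top",pt),("scene",ps)):
        c=r.calibration(n);s=least_squares(lambda q:proj(c,[[*q,z]])[0]-u,[.55,0]);R.append(s.x);print(k,n,s.x.round(4))
    print(np.mean(R,0).round(4))
```

```text
cap top [ 0.569  -0.2158]
cap scene [ 0.5689 -0.2132]
[ 0.569  -0.2145]
cup top [0.5166 0.1403]
cup scene [0.5172 0.144 ]
[0.5169 0.1421]
```

Both cameras put the cap at (0.569, -0.2145). The placed cup, whose y is known from the jaws, shows a camera bias of about 1.7 mm in y. I correct the cap to (0.569, -0.216), grip it and read the lateral force.

Run:
```python
from h import *
x,y=.569,-.216
r.move_ptp([x,y,.24],quat(0))
r.movel([x,y,.175],speed=.2)
hit=r.movel([x,y,.134],speed=.08,until_force=6)
o=r.observe();print(hit,o["clock"],o["ft_force"].round(2),o["eef_pos"])
r.move_gripper(0.0)
o=r.observe();print(o["clock"],o["grip_width"],o["ft_force"].round(2),o["moment"].round(2),o["eef_pos"],o["joint_pos"][5])
for n in("scene",):
    im=r.get_image(n)
    a=proj(r.calibration(n),[[x,y,.15]])[0].astype(int)
    cv2.imwrite(f"pics/{n}5z.png",cv2.resize(im[a[1]-30:a[1]+30,a[0]-30:a[0]+30,::-1],None,fx=9,fy=9,interpolation=cv2.INTER_CUBIC))
```

```text
False 17.4333 [-0.31  0.25  1.28] [ 0.56925138 -0.21610472  0.13432805]
17.9083 0.5002141321268113 [-1.31  0.88  6.88] [ 0.13  0.24 -0.05] [ 0.56920456 -0.21615458  0.13455844] 1.109906971563038
```

View pics/scene5z.png

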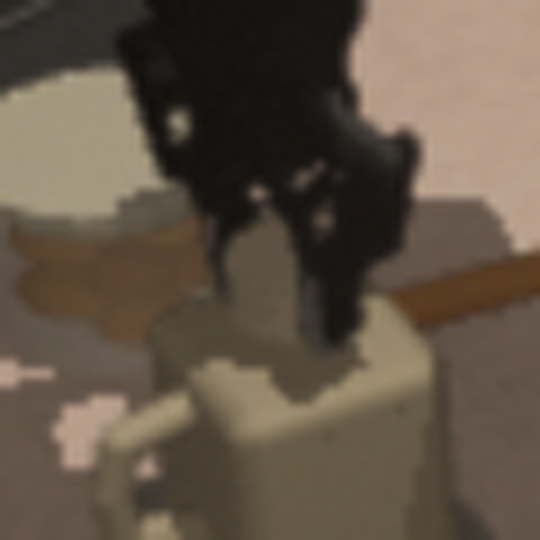

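The cap is gripped at 42.5 mm with a lateral force under 1.4 N. Press it down while watching the force.

Run:
```python
from h import *
o=r.observe();p=o["eef_pos"];x,y=.569,-.216
for z in(.131,.1295,.128):
    r.movel([x,y,z],speed=.02);r.pause(.1)
    o=r.observe();print(z,o["clock"],o["ft_force"].round(2),o["eef_pos"].round(4),o["grip_width"])
```

```text
0.131 18.3583 [-2.37  0.35  7.54] [ 0.5692 -0.2161  0.1316] 0.49318808537561637
0.1295 18.7083 [-1.79  1.63  8.97] [ 0.5692 -0.2161  0.1302] 0.4964355964621958
0.128 19.0583 [-1.93  1.13  9.29] [ 0.5692 -0.2161  0.1287] 0.49273200914583537
```

The force rose from about 7 to 9.3 N over 5.9 mm of travel, which agrees with the spring. Turn in steps with j6.

Run:
```python
from h import *
x,y=.569,-.216
r.movel([x,y,.1275],speed=.02)
j=r.observe()["joint_pos"]
q0=r.inverse_kinematics([x,y,.1275],quat(0))
for d in(20,41,62,83):
    q=np.array(r.inverse_kinematics([x,y,.1275],quat(np.deg2rad(d))))
    print(d,(q-q0).round(3))
    r.move_j(q)
    o=r.observe();print(o["clock"],o["ft_force"].round(2),o["moment"].round(2),o["eef_pos"].round(4),o["grip_width"].round(3),o["joint_pos"][5].round(3))
for n in("scene",):
    im=r.get_image(n)
    a=proj(r.calibration(n),[[x,y,.15]])[0].astype(int)
    cv2.imwrite(f"pics/{n}6z.png",cv2.resize(im[a[1]-30:a[1]+30,a[0]-30:a[0]+30,::-1],None,fx=9,fy=9,interpolation=cv2.INTER_CUBIC))
```

```text
20 [ 0.    -0.     0.     0.     0.    -0.349]Traceback (most recent call last):
  File "<stdin>", line 10, in <module>
AttributeError: 'float' object has no attribute 'round'
```

Run:
```python
from h import *
x,y=.569,-.216
for d in(None,41,62,83):
    if d:
        r.move_j(r.inverse_kinematics([x,y,.1275],quat(np.deg2rad(d))))
    o=r.observe();print(d,o["clock"],o["ft_force"].round(2),o["moment"].round(2),o["eef_pos"].round(4),round(o["grip_width"],3),round(o["joint_pos"][5],3))
for n in("scene",):
    im=r.get_image(n)
    a=proj(r.calibration(n),[[x,y,.15]])[0].astype(int)
    cv2.imwrite(f"pics/{n}6z.png",cv2.resize(im[a[1]-30:a[1]+30,a[0]-30:a[0]+30,::-1],None,fx=9,fy=9,interpolation=cv2.INTER_CUBIC))
```

```text
None 19.75 [-0.49  1.49 10.76] [0.17 0.05 0.03] [ 0.5696 -0.2162  0.1284] 0.497 0.76
41 20.2083 [-1.17  3.23 10.59] [0.52 0.21 0.07] [ 0.5695 -0.2159  0.1284] 0.494 0.394
62 20.6667 [-1.69  5.83 11.06] [0.85 0.35 0.03] [ 0.5693 -0.2156  0.1284] 0.496 0.027
83 21.125 [-2.93  9.85 12.84] [1.31 0.52 0.06] [ 0.569  -0.2152  0.1283] 0.497 -0.339
```

View pics/scene6z.png

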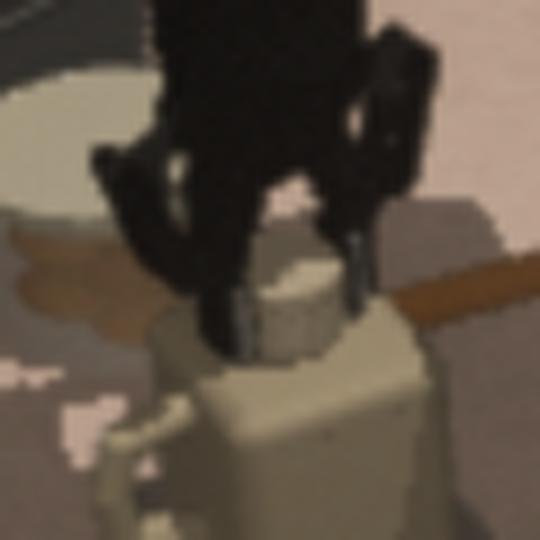

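The gripper has turned 83° with almost no axial moment and the press held at 11–13 N, so the cap turned along with it. Lift with a force guard.

Run:
```python
from h import *
x,y=.569,-.216
for z in(.134,.139,.146,.16):
    hit=r.movel([x,y,z],speed=.04,until_force=30)
    o=r.observe();print(z,hit,o["clock"],o["ft_force"].round(2),o["eef_pos"].round(4),round(o["grip_width"],3))
    if hit: break
else:
    r.movel([x,y,.215],speed=.12)
    r.pause(.3)
    o=r.observe();print(o["clock"],o["ft_force"].round(2),o["eef_pos"].round(4),round(o["grip_width"],3))
for n in("scene","top"):
    im=r.get_image(n)
    a=proj(r.calibration(n),[[x,y,.17]])[0].astype(int)
    cv2.imwrite(f"pics/{n}7z.png",cv2.resize(im[a[1]-35:a[1]+35,a[0]-35:a[0]+35,::-1],None,fx=8,fy=8,interpolation=cv2.INTER_CUBIC))
    cv2.imwrite(f"pics/{n}7.png",im[:,:,::-1])
```

```text
0.134 False 21.4833 [-2.79  7.71  9.55] [ 0.5689 -0.2153  0.1346] 0.493
0.139 False 21.7583 [-2.27  4.97  3.88] [ 0.5686 -0.2155  0.1394] 0.493
0.146 False 22.0833 [-0.    0.38 -0.08] [ 0.5694 -0.2163  0.1466] 0.495
0.16 False 22.5833 [-0.68 -0.6  -0.79] [ 0.5691 -0.2161  0.1602] 0.496
23.4917 [ 0.06 -0.38 -1.09] [ 0.5688 -0.2159  0.2144] 0.493
```

View pics/scene7z.png

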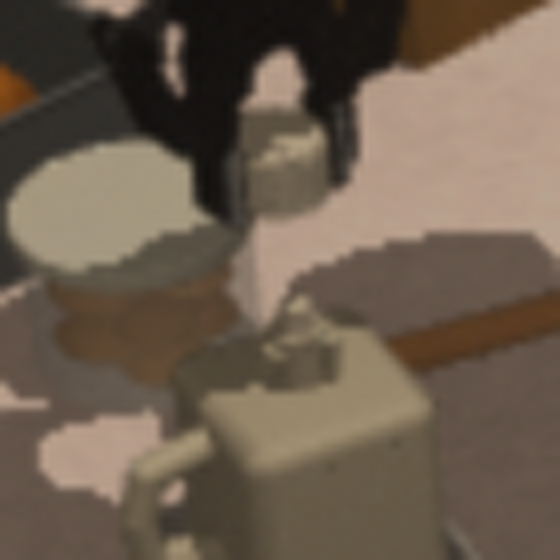

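View pics/scene7.png

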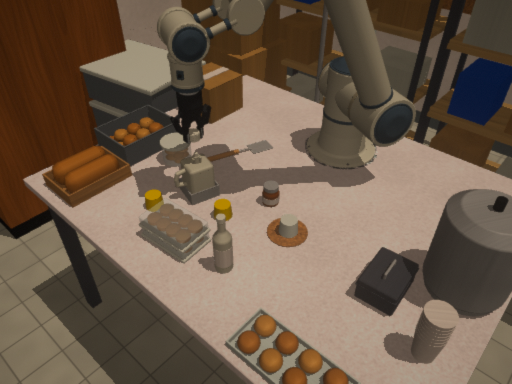

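The cap is off and level in the gripper, with the bare neck visible below. Its rim is about 66 mm above the neck top, the cup stands on the mat, and the bystanders are where they were.

```bash
python3 -c "
from station import r
print(r.hand_in(),r.observe()['clock'],r.observe()['grip_width'])"
```

```text
the job is handed in; nothing more can be done
the job is handed in; nothing more can be done
```

I lifted the white dosing cup off the jug and set it mouth down on the cork mat, let go of it, then opened the safety cap. I handed the job in with the cap still held level above the jug. The hand-in gives no verdict.

- **Cup:** it touched down at TCP z 0.015, the height expected for its rim on the mat. In both pictures it stands upright and near the mat's centre, a few millimetres off at most. I left the two yellow look-alikes alone.
- **Cap:** I pressed it about 6 mm and the force rose from 7 to about 10 N. I then turned it 83° counter-clockwise with the press held at 11–13 N, and it lifted off with no catch.
- **Final state:** at 23.5 s of the 56 s allowed, the last picture shows the cap level in the gripper and the neck bare below it. The rim is about 66 mm above the neck and the grip opening reads 0.493, about 42 mm for the 43 mm cap. Nothing else appears to have moved.
- **What disagreed or was not measured:**
  - The two cameras differed by 3–5 mm in y at first, which I corrected from where the jaws had placed the cup.
  - Sideways force rose to about 10 N during the turn because the grip was slightly off the cap's axis. It vanished once the cap was off.
  - I judged the cap's turn from forces and the clean lift, not by measuring its angle.
  - The state call after hand-in was refused, so there is no reading after it.

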